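# Fit the toggle stop posts to the shaker and load the dishes

## Task

Make the shaker ready: swing the lid of the case up and over until it stays open by itself, then fit every toggle post from the case into a slot of its own at the back of the platform (foot down through the slot until the collar sits on the platform, then a quarter turn so that the foot is locked across the slot underneath). Also stand every stack of petri dishes from the bench upright on a round pad of the platform, one stack to a pad, and when all the posts are fitted shut the case again. Leave the other things on the bench where they are.

Things in the scene. Friction and masses are not known exactly. Their poses are not given: they have to be found in the camera images.
- case: Grey instrument case, fixed: tray 110 (x) x 210 (y) x 45 mm high, walls 4 mm, 80 mm high when shut. Origin: centre of its underside; x points to its hinge side, away from the robot, z up. Inside, black foam, top 28.5 mm above the bench, with three wells 36 (x) x 15 (y) mm on the case's y axis at -60, 0 and 60 mm; the posts stand in them, their tops 70 mm above the bench.
- case_lid (a joint): Lid angle in rad: 0 shut, 1.75 fully open against its stop, leaning back. The lid is a shell 110 x 210 x 35 mm, 0.22 kg. No latch, a free hinge: below about 1.3 rad it falls shut, beyond that it falls open by its weight and stays. It opens upward and to the rear about the case's y axis.
- lid_hinge (a point): Middle of the hinge line: 55 mm behind the case's origin, 45 mm above the bench; the line runs along the case's y.
- lid_handle (a point): Middle of the lid's handle: a round bar 10 mm thick along the case's y, 78 mm free length, joined to the lid by an arm at each end. With the lid shut it lies 42 mm in front of the lid, 63 mm above the bench: 152 mm in front of the hinge and 18 mm above it. It moves with the lid. Pinched across from above, the bar turns between the fingers, so the gripper can stay upright.
- shaker: Low white laboratory shaker, fixed, 190 (x) x 230 (y) mm; flat aluminium platform, top 70 mm above the bench, 6 mm thick, hollow for 22 mm below. A lip 6 mm high, 4 mm thick runs along its front and sides. Origin: centre of the underside; x points to the rear, z up.
- slot0 (a point): Centre of a slot, level with the platform's top; 60 mm behind the shaker's origin, y = -70 mm. 36 mm long (shaker's x), 14 mm wide, right through the plate. A post put in with its foot along the slot rests with its collar on the platform, its origin 16.5 mm below this point; there the foot is 3.5 mm clear under the plate and free to turn.
- slot1 (a point): Centre of a slot, level with the platform's top; 60 mm behind the shaker's origin, y = 0 mm. 36 mm long (shaker's x), 14 mm wide, right through the plate. A post put in with its foot along the slot rests with its collar on the platform, its origin 16.5 mm below this point; there the foot is 3.5 mm clear under the plate and free to turn.
- slot2 (a point): Centre of a slot, level with the platform's top; 60 mm behind the shaker's origin, y = 70 mm. 36 mm long (shaker's x), 14 mm wide, right through the plate. A post put in with its foot along the slot rests with its collar on the platform, its origin 16.5 mm below this point; there the foot is 3.5 mm clear under the plate and free to turn.
- pad0 (a point): Centre of a round dark non-slip pad, 66 mm across, flat on the platform top; 42 mm in front of the shaker's origin, y = -55 mm.
- pad1 (a point): Centre of a round dark non-slip pad, 66 mm across, flat on the platform top; 42 mm in front of the shaker's origin, y = 55 mm.
- post0: Toggle post, 58 mm high, 2 or 3 present. Steel T-foot bar 30 (x) x 9 (y) x 7 mm; stem 8 mm thick; round collar 26 mm wide, underside 16.5 mm and top 21.5 mm above the origin; above it a black grip block 26 (x) x 12 (y) x 37 mm, to pinch across its 12 mm. Foot and block are long along x. Origin: centre of the foot's underside, z up. Starts upright in a case well, origin 12 mm above the bench, x along the case's x. 70 g.
- post1: Toggle post, 58 mm high, 2 or 3 present. Steel T-foot bar 30 (x) x 9 (y) x 7 mm; stem 8 mm thick; round collar 26 mm wide, underside 16.5 mm and top 21.5 mm above the origin; above it a black grip block 26 (x) x 12 (y) x 37 mm, to pinch across its 12 mm. Foot and block are long along x. Origin: centre of the foot's underside, z up. Starts upright in a case well, origin 12 mm above the bench, x along the case's x. 70 g.
- post2: Toggle post, 58 mm high, 2 or 3 present. Steel T-foot bar 30 (x) x 9 (y) x 7 mm; stem 8 mm thick; round collar 26 mm wide, underside 16.5 mm and top 21.5 mm above the origin; above it a black grip block 26 (x) x 12 (y) x 37 mm, to pinch across its 12 mm. Foot and block are long along x. Origin: centre of the foot's underside, z up. Starts upright in a case well, origin 12 mm above the bench, x along the case's x. 70 g.
- dish0: Stack of pink petri dishes, round, 61 mm across, 45 mm high, origin at the centre of its underside. At the start it stands on the bench between the case and the shaker. 1 or 2 stacks are present.
- dish1: Stack of pink petri dishes, round, 61 mm across, 45 mm high, origin at the centre of its underside. At the start it stands on the bench between the case and the shaker. 1 or 2 stacks are present.
- timer: Bystander: flat grey bench timer, 66 x 66 x 22 mm, on the bench near the robot.
- marker: Bystander: marker pen, 137 mm long, 13 mm thick, lying on the bench near the robot.
- dark_bottle: Bystander: dark glass bottle with a yellow screw cap, 71 mm wide, 146 mm high, at the left.
- tape: Bystander: roll of tape lying flat, 104 mm wide, 25 mm high, at the right near the robot.
Mind the look-alikes: they are no part of the job. What is shaped like the dish0 but brown or turquoise is not meant.

How it is judged:
On the way, in this order (a step that is already met when the one before it is completed fails the run):
1. the lid stands fully open by itself, not touched by the fingers (value of joint case_lid above 1.5 rad and contact force between the fingers and case_lid below 0.1 N), for 0.3 s.
2. every post present sits in a slot, turned across it (((horizontal distance between post0 and slot0 below 0.017 m and z of post0 in the frame of slot0 between -0.0205 and -0.0135 m and angle between the x axis of post0 and the x axis of shaker, either way round above 1.2 rad and angle between post0's own z axis and vertical below 0.2 rad) or (horizontal distance between post0 and slot1 below 0.017 m and z of post0 in the frame of slot1 between -0.0205 and -0.0135 m and angle between the x axis of post0 and the x axis of shaker, either way round above 1.2 rad and angle between post0's own z axis and vertical below 0.2 rad) or (horizontal distance between post0 and slot2 below 0.017 m and z of post0 in the frame of slot2 between -0.0205 and -0.0135 m and angle between the x axis of post0 and the x axis of shaker, either way round above 1.2 rad and angle between post0's own z axis and vertical below 0.2 rad)) and ((horizontal distance between post1 and slot0 below 0.017 m and z of post1 in the frame of slot0 between -0.0205 and -0.0135 m and angle between the x axis of post1 and the x axis of shaker, either way round above 1.2 rad and angle between post1's own z axis and vertical below 0.2 rad) or (horizontal distance between post1 and slot1 below 0.017 m and z of post1 in the frame of slot1 between -0.0205 and -0.0135 m and angle between the x axis of post1 and the x axis of shaker, either way round above 1.2 rad and angle between post1's own z axis and vertical below 0.2 rad) or (horizontal distance between post1 and slot2 below 0.017 m and z of post1 in the frame of slot2 between -0.0205 and -0.0135 m and angle between the x axis of post1 and the x axis of shaker, either way round above 1.2 rad and angle between post1's own z axis and vertical below 0.2 rad)) and ((horizontal distance between post2 and slot0 below 0.017 m and z of post2 in the frame of slot0 between -0.0205 and -0.0135 m and angle between the x axis of post2 and the x axis of shaker, either way round above 1.2 rad and angle between post2's own z axis and vertical below 0.2 rad) or (horizontal distance between post2 and slot1 below 0.017 m and z of post2 in the frame of slot1 between -0.0205 and -0.0135 m and angle between the x axis of post2 and the x axis of shaker, either way round above 1.2 rad and angle between post2's own z axis and vertical below 0.2 rad) or (horizontal distance between post2 and slot2 below 0.017 m and z of post2 in the frame of slot2 between -0.0205 and -0.0135 m and angle between the x axis of post2 and the x axis of shaker, either way round above 1.2 rad and angle between post2's own z axis and vertical below 0.2 rad))), for 0.2 s.
At the end, for the whole second after the job is handed in: Every post is upright in a slot (within 17 mm of its centre), collar down on the platform within 3 mm, turned over 1.2 rad from the slot; every dish stack stands upright, at rest, on the platform within 20 mm of a pad centre; the lid is shut (under 0.06 rad) (all of step 2 and (horizontal distance between dish0 and pad0 below 0.02 m or horizontal distance between dish0 and pad1 below 0.02 m) and z of dish0 in the frame of pad0 between -0.004 and 0.006 m and angle between each of dish0, dish1's own z axis and vertical below 0.1 rad and linear speed of each of dish0, dish1 below 0.02 m/s and (horizontal distance between dish1 and pad0 below 0.02 m or horizontal distance between dish1 and pad1 below 0.02 m) and z of dish1 in the frame of pad0 between -0.004 and 0.006 m and value of joint case_lid below 0.06 rad); the robot touches nothing.
It fails at once if the timer is moved more than 4 cm (distance of timer from where it was at the start of the episode above 0.04 m).
It fails at once if the marker is moved more than 4 cm (distance of marker from where it was at the start of the episode above 0.04 m).
It fails at once if the dark bottle is moved more than 4 cm (distance of dark_bottle from where it was at the start of the episode above 0.04 m).
It fails at once if the tape is moved more than 4 cm (distance of tape from where it was at the start of the episode above 0.04 m).
Of post0, post1, post2 only 2 to 3 are there at a start; the rules pass over those that are not, and their reading is None.
Of dish0, dish1 only 1 to 2 are there at a start; the rules pass over those that are not, and their reading is None.
At some moment in a run one of dish0, dish1 may be knocked a few centimetres aside while the robot is not near it.
It also fails if it takes over 210 s, if anything falls off the work surface, if the arm or the gripper's body presses on something with over 40 N, if the wrist force passes 120 N, or if a joint passes its speed limit or range.

## Robot

A 7-joint arm with a two-finger parallel gripper is mounted at the origin on a cart in front of the work surface, level with it; the furniture and walls round the work are solid. World frame = base frame: x ahead of the robot, y to its left, z up, the work surface at z = 0. Lengths are in m, angles in rad, forces in N, time in s.
With the tool pointing down it reaches from about 0.425 to 1.025 m from the base axis. Payload 9.4 kg.
Tool frame: the origin (TCP) lies on the centre line of the jaws, within the pads' length; the fingertips stand 8 mm ahead of it and the grasp point (between the pads) lies 11 mm behind it; z points along the fingers, y is the line along which they close (so a half turn about z gives the same grasp; the last joint's range is limited). The gripper opens to 93 mm and grips with 3 to 60 N. Pads are 15 mm wide; open, the fingers measure 128 mm over their backs; the gripper's body (75 mm by 188 mm) begins 65 mm behind the grasp point.
Start: joints at [-1.237, 0.599, -0.003, 1.599, 0.002, 0.943, -0.08], TCP at [0.29, 0.665, 0.227] pointing down, gripper open.
Joint ranges: [-2.57, 2.57], [-0.35, 1.97], [-1.29, 1.29], [0.11, 2.56], [-1.05, 4.19], [0.11, 1.86], [-2.63, 2.63]. Speed limits (rad/s): [2.22, 2.22, 3.01, 3.01, 3.14, 3.14, 3.14].

## Interface

Orientations are given as a unit quaternion [w, x, y, z].
In Python, from plant import manip, command_gripper, inverse_kinematics, status, imaging, close_job gives the robot as it stands. The module is installed in compiled form; this text tells all that it offers. Calls block until the motion is done:
- manip.move_to(position, orientation): joint-space move of the TCP to a pose.
- manip.move_linear(position, frame=None, v=0.15, stop_force=None): straight line of the TCP; frame=None keeps the orientation; v is the mean speed in m/s. With stop_force (N) it stops when the force on the tool has changed by that much, and returns True; else False.
- manip.move_joints(angles): joint-space move.
- command_gripper(opening, effort=None): finger opening in m; effort is the grip in N (None keeps the last); returns when the fingers have stopped.
- manip.pause(seconds).
- inverse_kinematics(position, orientation): joint angles nearest the present ones, or None.
- status.get_state(): the state.
- imaging.grab_frame(name): name is "scene" or "top" or "wrist"; returns the picture (480x640x3 uint8, blue, green, red); there is no depth.
- imaging.get_calibration(name): a dict with "fx", "fy", "cx", "cy" (pixels), "T" (4x4, takes a point from camera to world coordinates). Camera axes: x right, y down, z forward; pixel columns grow to the right and rows downward; lengths in m; the calibration is good to about 2 mm. A picture is of the moment at which its call begins: read the wrist's pose just before it. get_calibration takes no time and is no camera call; for the wrist camera it gives the pose at the moment of the call.
A pose or a line that the arm cannot do raises manip.PlanningError and nothing moves.
- close_job(): hands the job in; it is judged then, once.
The state is a dict: "t": time; "joint_pos": joint angles; "dq": joint speeds; "joint_torque": joint torques, N m; "tcp_pos": TCP position; "ee_rot": TCP orientation; "ft_force": force on the tool from outside, world axes, zero at the start; "wrist_torque": the same for the moment, N m; "gripper_width": finger opening in m; "grip_force": force on a finger pad.
Only numpy, scipy, OpenCV 4.12 (cv2) and the standard library are available. Lean on these libraries where they do the work, as an engineer would, in place of code of your own. Each camera call takes 0.05 s, during which the arm holds its last target. There are 200 camera calls.

## Working session

There is one attempt and no reset: what is moved stays moved. The work goes in short steps, each a Python script; the robot and the scene stay as the last script left them, time stands still between calls to the robot, and variables do not carry over. Pictures are saved under pics/ and viewed, at most 14 in all, crops included, and the job is handed in when it is done.

```bash
mkdir -p pics; cat > h.py <<'E'
import numpy as np, cv2
from plant import manip, command_gripper, inverse_kinematics, status, imaging, close_job
def snap(n,f):
    c=imaging.get_calibration(n); im=imaging.grab_frame(n); cv2.imwrite(f'pics/{f}.png',im); return im,c
def ray(c,u,v,z):
    T=np.array(c['T']); d=T[:3,:3]@np.array([(u-c['cx'])/c['fx'],(v-c['cy'])/c['fy'],1]); o=T[:3,3]
    return o+d*(z-o[2])/d[2]
def proj(c,p):
    T=np.array(c['T']); q=T[:3,:3].T@(np.array(p)-T[:3,3]); return np.array([c['fx']*q[0]/q[2]+c['cx'],c['fy']*q[1]/q[2]+c['cy']])
def down(yaw):  # tool z down, tool y (closing) at angle yaw from world y
    # R = Rz(yaw) * Rx(pi)
    return [0,np.cos(yaw/2),np.sin(yaw/2),0]
E
python3 - <<'E'
from h import *
for n in ("top","scene"):
    im,c=snap(n,n+'0'); print(n,c['fx'],c['cx'],c['cy'],np.round(c['T'],3).tolist())
s=status.get_state(); print(s)
E
```

```text
top 569.792957126638 320.622502960348 232.16461854299047 [[0.407, -0.88, 0.247, 0.097], [-0.914, -0.392, 0.108, -0.164], [0.002, -0.27, -0.963, 1.691], [0.0, 0.0, 0.0, 1.0]]
scene 603.4525128237309 320.9189681551935 238.2325077118461 [[-0.553, -0.361, 0.751, -0.664], [-0.833, 0.233, -0.502, 0.827], [0.006, -0.903, -0.429, 0.757], [0.0, 0.0, 0.0, 1.0]]
{'t': 0.1, 'joint_pos': array([-1.23669267,  0.60007757, -0.0025465 ,  1.6000315 ,  0.00178945,
        0.94290011, -0.07978225]), 'dq': array([ 8.25259529e-05, -2.95220030e-03, -1.65251220e-04, -2.70354186e-03,
        4.07179249e-04, -1.19167569e-03, -6.75628242e-04]), 'joint_torque': array([ 4.97100205e-03, -7.66560245e+01,  1.50199000e+00, -2.52937728e+01,
       -5.23264403e-02,  1.35247255e-02,  6.17702335e-05]), 'tcp_pos': array([0.28936585, 0.66429295, 0.22582939]), 'ee_rot': array([-8.42933185e-05,  2.03924968e-01,  9.78986265e-01, -7.02107678e-04]), 'ft_force': array([ 0.32005375, -0.55292307, -0.17729228]), 'wrist_torque': array([0.03121916, 0.02700743, 0.01084231]), 'grip_force': 0.0, 'gripper_width': 0.09304989412512261}
```

View pics/top0.png

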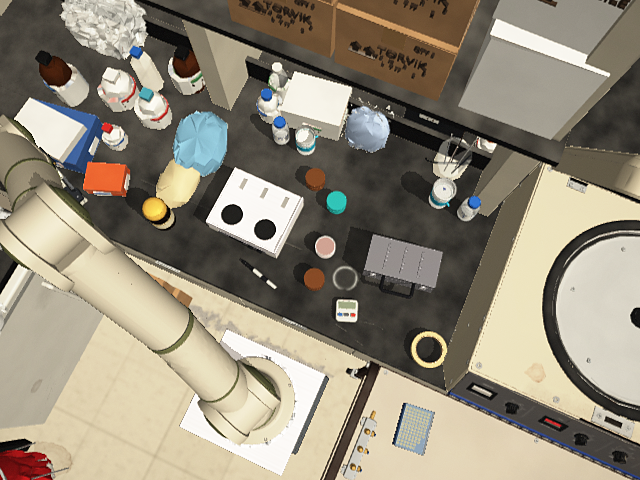

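View pics/scene0.png

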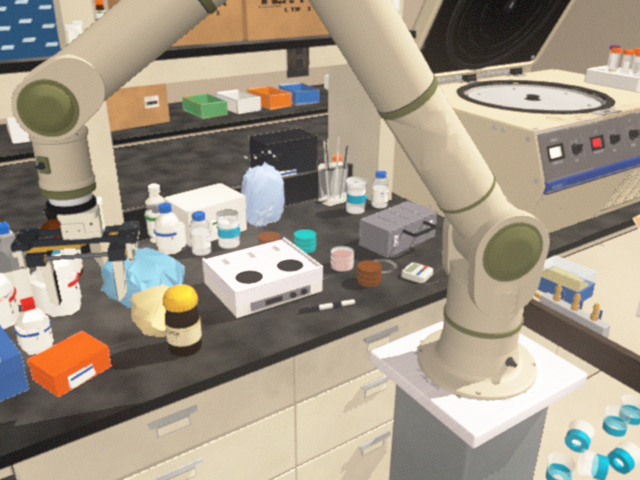

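Top view: case at (403,262) with its handle at (397,290). The shaker is at (255,212), with pads at (232,214) and (265,229). Round stacks: pink (325,246), brown (315,179) and (314,278), turquoise (336,202), plus a clear ring at (345,278). Only the pink one fits the description; I'll confirm it in an enlarged crop.

```bash
python3 - <<'E'
from h import *
im=cv2.imread('pics/top0.png'); cv2.imwrite('pics/crop1.png',cv2.resize(im[160:350,200:453],None,fx=3.15,fy=3.15,interpolation=cv2.INTER_CUBIC))
c=imaging.get_calibration('top')
for n,u,v,z in [('pink',325,246,.045),('ring',345,278,.0),('case',403,262,.08),('pad0',265,229,.07),('pad1',232,214,.07),('timer',346,310,.02),('tape',429,349,.02),('marker',260,274,.01),('bottle',153,205,.14),('brown',314,278,.045),('brown2',315,179,.045),('turq',336,202,.045)]: print(n,np.round(ray(c,u,v,z),3))
E
```

```text
pink [ 0.485 -0.009  0.045]
ring [ 0.429 -0.1    0.   ]
case [ 0.525 -0.238  0.08 ]
pad0 [0.454 0.171 0.07 ]
pad1 [0.456 0.281 0.07 ]
timer [ 0.339 -0.142  0.02 ]
tape [ 0.333 -0.405  0.02 ]
marker [0.335 0.137 0.01 ]
bottle [0.373 0.481 0.14 ]
brown [ 0.383 -0.019  0.045]
brown2 [0.667 0.105 0.045]
turq [0.625 0.016 0.045]
```

View pics/crop1.png

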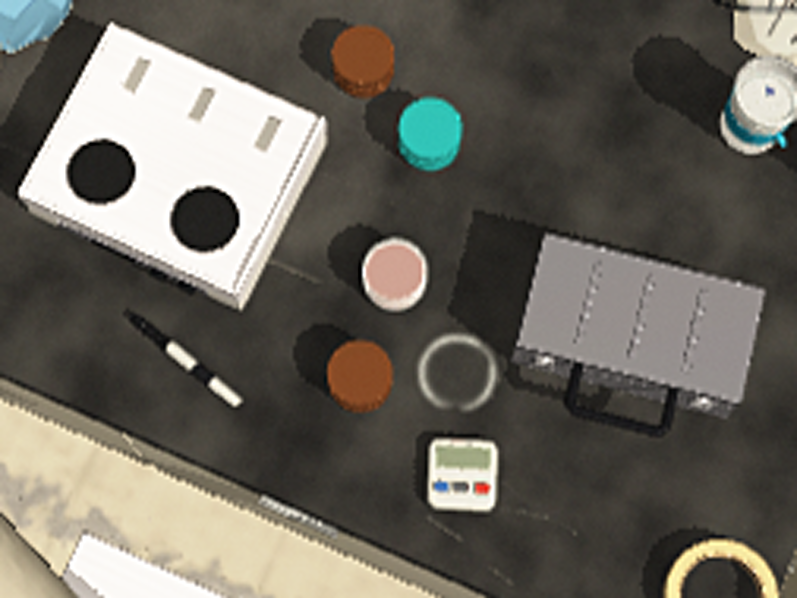

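The crop confirms one pink stack at full-image (325,246), position (0.485,-0.009). Brown, turquoise and the clear ring are not meant. Next, coarse poses for the shaker and case, then close views from the wrist camera.

```bash
python3 - <<'E'
from h import *
c=imaging.get_calibration('top')
f=lambda x,y,z: ray(c,200+x/3.15,160+y/3.15,z)
cs=[f(*p,.08) for p in [(545,234),(765,289),(740,398),(520,350)]]
print(np.round(cs,3)); m=np.mean(cs,0); d=cs[0]-cs[1]; yaw=np.arctan2(-d[0],d[1]); print('case',m,yaw)
h=[f(572,402,.063),f(668,428,.063)];print('handle',h)
p0,p1=f(205,219,.07),f(100,171,.07); s=[f(268,133,.07),f(202,103,.07),f(137,75,.07)]
d=p1-p0; ys=np.arctan2(-d[0],d[1]); print('shaker',p0,p1,s,ys)
for name,xy,yaw in [('sh',(.45,.23),ys),('cs',(m[0]-.03,m[1]),0)]:
    for z in (.36,.30,.26):
        try: manip.move_to([xy[0],xy[1],z],down(ys if name=='sh' else np.arctan2(-(cs[0]-cs[1])[0],(cs[0]-cs[1])[1]))); break
        except manip.PlanningError as e: print(e)
    im,cc=snap('wrist','w_'+name); print(z,status.get_state()['joint_pos'],status.get_state()['t']); np.save(name,cc['T']); print(np.round(cc['T'],3).tolist(),cc['fx'])
a=cv2.imread('pics/w_sh.png');b=cv2.imread('pics/w_cs.png');cv2.imwrite('pics/w2.png',cv2.resize(np.hstack([a,b]),(800,300),interpolation=cv2.INTER_AREA))
E
```

```text
[[ 0.567 -0.127  0.08 ]
 [ 0.601 -0.333  0.08 ]
 [ 0.496 -0.348  0.08 ]
 [ 0.456 -0.148  0.08 ]]
case [ 0.52976339 -0.23905164  0.08      ] 0.16395664534059423
handle [array([ 0.43404204, -0.21055142,  0.063     ]), array([ 0.44751956, -0.29982739,  0.063     ])]
shaker [0.45307743 0.17054966 0.07      ] [0.45527876 0.28157961 0.07      ] [array([0.55433447, 0.1524364 , 0.07      ]), array([0.55605428, 0.22283132, 0.07      ]), array([0.55634444, 0.29211331, 0.07      ])] -0.01982385085787508
0.36 [-1.23876227  0.23878649  0.82684731  1.95208046 -0.20339046  1.0355662
 -1.9096561 ] 1.9083
[[-0.017, -0.96, -0.279, 0.528], [-1.0, 0.016, 0.004, 0.229], [0.001, 0.279, -0.96, 0.518], [0.0, 0.0, 0.0, 1.0]] 331.9077940507924
0.36 [-0.2085617   0.31032818  0.74171378  1.85564454 -0.23814936  1.06632242
 -0.77903807] 3.6833
[[0.166, -0.947, -0.275, 0.577], [-0.986, -0.159, -0.047, -0.226], [0.001, 0.279, -0.96, 0.518], [0.0, 0.0, 0.0, 1.0]] 331.9077940507924
```

View pics/w2.png

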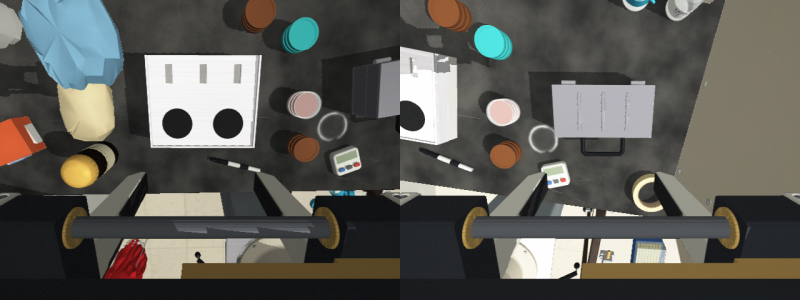

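The left half shows the shaker with slots at (169,74), (203,74), (237,74) and pads at (178,123), (228,123). The right half shows the case at (603,110) with its handle at (603,150), and a wall on the right from about x=690. Now measuring these precisely.

```bash
python3 - <<'E'
from h import *
cw=imaging.get_calibration('wrist')
def cal(n): d=dict(cw); d['T']=np.load(n+'.npy'); return d
a=cv2.imread('pics/w_sh.png'); c=cal('sh')
g=cv2.cvtColor(a,cv2.COLOR_BGR2GRAY)
roi=np.zeros_like(g); roi[90:235,238:410]=1
P={}
for lo,hi,amin,amax,tag in [(0,60,1200,4000,'pad'),(100,215,120,700,'slot')]:
    m=((g>=lo)&(g<=hi)&(roi>0)).astype(np.uint8)
    n,l,st,ce=cv2.connectedComponentsWithStats(m)
    for i in range(1,n):
        if amin<st[i,4]<amax: print(tag,ce[i].round(1),st[i].tolist(),ray(c,*ce[i],.07).round(4))
a=cv2.imread('pics/w_cs.png'); c=cal('cs')
hsv=cv2.cvtColor(a,cv2.COLOR_BGR2HSV); print(a[175,965-640-0 if 0 else 325],a[210,400],a[240,320],a[226,320])
g=cv2.cvtColor(a,cv2.COLOR_BGR2GRAY)
m=((g>120)&(g<200)).astype(np.uint8); m[:, :230]=0; m[:,430:]=0; m[:120]=0;m[235:]=0
k=[x for x in cv2.findContours(m,cv2.RETR_EXTERNAL,cv2.CHAIN_APPROX_NONE)[0] if cv2.contourArea(x)>3000]
for x in k:
    r=cv2.minAreaRect(x); print(cv2.contourArea(x),r); 
    for p in cv2.approxPolyDP(x,6,True)[:,0]: print(p,ray(c,*p,.08).round(4))
for u,v in [(1160-640 if 0 else 464,304),(512,10)]: print('wall',ray(c,u,v,0))
# pink
for n,f in (('sh','w_sh'),('cs','w_cs')):
    a=cv2.imread(f'pics/{f}.png'); h=cv2.cvtColor(a,cv2.COLOR_BGR2HSV); c=cal(n)
    m=cv2.inRange(h,(0,25,150),(12,120,255)); 
    nn,l,st,ce=cv2.connectedComponentsWithStats(m)
    for i in range(1,nn):
        if st[i,4]>300: print('pink',ce[i],st[i],ray(c,*ce[i],.045).round(4))
cv2.imwrite('pics/crop2.png',cv2.resize(cv2.imread('pics/w_cs.png')[110:270,220:430],None,fx=3.7,fy=3.7,interpolation=cv2.INTER_CUBIC))
E
```

```text
pad [283.3 197.1] [260, 174, 47, 47, 1754] [0.457  0.2806 0.07  ]
pad [364.5 197.3] [341, 174, 48, 48, 1756] [0.4549 0.1703 0.07  ]
slot [269.7 117.6] [264, 102, 12, 32, 339] [0.5589 0.293  0.07  ]
slot [324.5 117.8] [319, 103, 12, 31, 367] [0.5575 0.2232 0.07  ]
slot [379.6 117.7] [373, 103, 14, 31, 354] [0.5564 0.1531 0.07  ]
[187 180 182] [191 185 186] [68 72 73] [64 66 67]
13651.5 ((319.0, 181.5), (105.0, 178.0), 90.0)
[243 135] [ 0.5695 -0.1278  0.08  ]
[247 207] [ 0.4786 -0.1424  0.08  ]
[230 204] [ 0.4789 -0.1196  0.08  ]
[247 213] [ 0.4705 -0.1432  0.08  ]
[245 234] [ 0.4409 -0.1436  0.08  ]
[252 218] [ 0.4648 -0.1506  0.08  ]
[401 220] [ 0.4954 -0.3497  0.08  ]
[407 136] [ 0.6025 -0.332   0.08  ]
[379 129] [ 0.6049 -0.2954  0.08  ]
[369 136] [ 0.5946 -0.2847  0.08  ]
[281 136] [ 0.5762 -0.1752  0.08  ]
[280 129] [ 0.5843 -0.1729  0.08  ]
wall [ 0.35355855 -0.51410266  0.        ]
wall [ 0.78969374 -0.45310815  0.        ]
pink [488.73833333 167.42916667] [ 470  148   39   40 1200] [ 0.4899 -0.0059  0.045 ]
pink [161.68778281 179.2081448 ] [ 144  161   37   38 1105] [ 0.4905 -0.0129  0.045 ]
```

View pics/crop2.png

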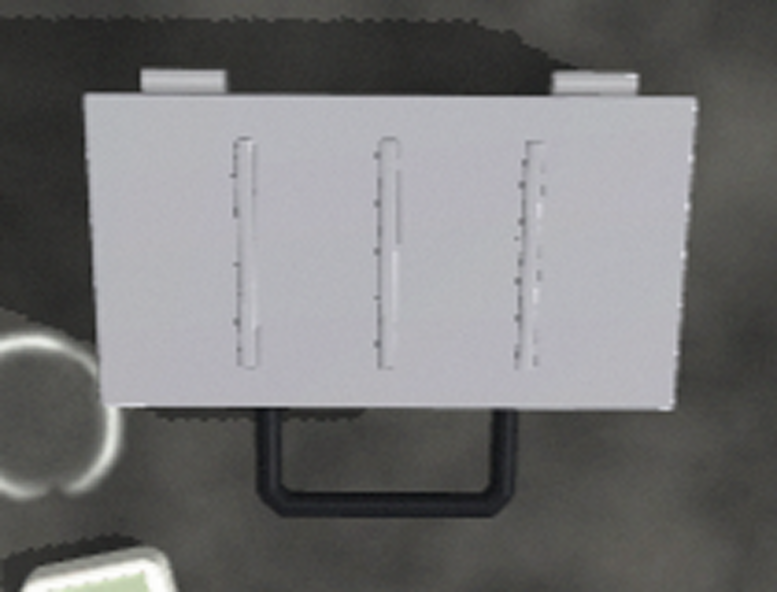

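```bash
python3 - <<'E'
from h import *
c=imaging.get_calibration('wrist'); c['T']=np.load('cs.npy')
co=np.array([ray(c,*p,.08) for p in [(242.7,135.7),(408.4,136.2),(402.2,220.5),(247.8,219.5)]])
print(co.round(4)); o=co.mean(0)
dl=(co[0]-co[1])+(co[3]-co[2]); yaw=np.arctan2(-dl[0],dl[1]); df=(co[0]-co[3])+(co[1]-co[2]); print('yaw',yaw,np.arctan2(df[1],df[0]),'o',o, [np.linalg.norm(co[i]-co[i-1]) for i in range(4)])
b=ray(c,324.7,246.2,.063); X=np.array([np.cos(yaw),np.sin(yaw),0]); Y=np.array([-X[1],X[0],0]); print('bar',b,(o-b)@X,(o-b)@Y)
j=status.get_state()['joint_pos']
for dy in (np.pi/2,-np.pi/2):
    q=inverse_kinematics(np.r_[b[:2],.15],down(yaw+dy)); print(dy,None if q is None else q.round(2))
E
```

```text
[[ 0.5686 -0.1275  0.08  ]
 [ 0.6026 -0.3338  0.08  ]
 [ 0.4949 -0.3515  0.08  ]
 [ 0.4618 -0.1452  0.08  ]]
yaw 0.16150184716457908 0.16368866506425983 o [ 0.53195883 -0.23951598  0.08      ] [np.float64(0.10826371919449693), np.float64(0.20907203745175307), np.float64(0.10908523583151244), np.float64(0.20893083558994358)]
bar [ 0.43637523 -0.25528871  0.063     ] 0.09687602280724202 0.00019756878941816318
1.5707963267948966 [ 0.24  0.46  0.24  2.18 -0.22  0.52  0.81]
-1.5707963267948966 [-0.16  0.61  0.87  2.2  -0.77  0.67 -1.71]
```

```bash
cat >> h.py <<'E'
cy=0.1625; CO=np.array([.532,-.2394,0]); CX=np.array([np.cos(cy),np.sin(cy),0]); CY=np.array([-CX[1],CX[0],0])
HG=CO+.055*CX+np.array([0,0,.045])
def bar(th):
    a=np.arctan2(.018,-.152)-th; return HG+.15306*(np.cos(a)*CX+np.array([0,0,np.sin(a)]))
G=np.array([0,0,-.011]) # grasp point -> tcp
QH=down(cy+np.pi/2)
sy=-0.019; SX=np.array([np.cos(sy),np.sin(sy),0]); SY=np.array([-SX[1],SX[0],0])
SO=np.array([.4975,.2246,0])  # shaker origin
def ff(): s=status.get_state(); return s['ft_force'].round(1),round(s['gripper_width'],4),round(s['t'],1)
E
python3 - <<'E'
from h import *
command_gripper(.03,15)
b=bar(0)
manip.move_to(b+G+[0,0,.09],QH)
print(manip.move_linear(b+G,v=.1,stop_force=15),ff())
command_gripper(0,15); print(ff(),status.get_state()['tcp_pos'],b+G)
for th in np.arange(.1,1.56,.1):
    manip.move_linear(bar(th)+G,v=.12); 
    f=ff(); print(round(th,2),f)
    if np.abs(f[0]).max()>45 or f[1]<.006: break
im,c=snap('scene','s1')
E
```

```text
False (array([0.4, 0.5, 0.8]), 0.0301, 7.3)
(array([0.5, 0.9, 4.6]), 0.0093, 7.7) [ 0.43645558 -0.25513846  0.05229273] [ 0.43627992 -0.25509289  0.05199976]
0.1 (array([ 0.5, -0.9, -2.6]), 0.0095, 8.0)
0.2 (array([-0.2, -1.1, -1.9]), 0.0094, 8.3)
0.3 (array([-1.1, -1.4, -1.9]), 0.0092, 8.6)
0.4 (array([-2.6, -1.9,  0.1]), 0.0093, 8.8)
0.5 (array([-4.7, -2.4,  2.1]), 0.0095, 9.1)
0.6 (array([-7.7, -2.6,  5.7]), 0.0095, 9.4)
0.7 (array([-9. , -2.7,  8.6]), 0.0094, 9.7)
0.8 (array([-9. , -1.7, 12.4]), 0.0095, 9.9)
0.9 (array([-8.5, -2.1, 12.8]), 0.0096, 10.2)
1.0 (array([-6.4,  0.1, 11.2]), 0.0096, 10.5)
1.1 (array([-4.1,  0.2,  8.4]), 0.0093, 10.8)
1.2 (array([-1.6, -1.7,  5.4]), 0.0095, 11.0)
1.3 (array([-1.4, -2.2,  3.6]), 0.0095, 11.3)
1.4 (array([-0.8, -3.2,  3.7]), 0.0092, 11.6)
1.5 (array([ 0.1, -3.1,  3.2]), 0.009, 11.9)
```

```bash
python3 - <<'E'
from h import *
for th in (1.6,1.68): manip.move_linear(bar(th)+G,v=.1)
print(ff()); command_gripper(.03); manip.move_linear(bar(1.68)+G+[0,0,.1],v=.2); manip.pause(.4)
manip.move_to(CO-.07*CX+[0,0,.36],down(cy)); print(ff())
im,c=snap('wrist','w_open'); np.save('op',c['T'])
uv=proj(c,CO+[0,0,.07]).astype(int); print(uv, bar(1.75),proj(c,bar(1.75)))
cv2.imwrite('pics/crop3.png',cv2.resize(im[60:300,160:480],None,fx=2.5,fy=2.5,interpolation=cv2.INTER_CUBIC))
for i in (-1,0,1): print(proj(c,CO+.06*i*CY+[0,0,.07]))
E
```

```text
(array([ 1.9, -3.3,  2.5]), 0.0093, 12.5)
(array([ 0.6, -0.3,  0.1]), 0.0304, 15.3)
[320 148] [ 0.6304897  -0.22325305  0.19135545] [320.46979649  32.61256249]
[366.221863   148.95876835]
[320.23443867 148.81494813]
[274.22049936 148.67104498]
```

View pics/crop3.png

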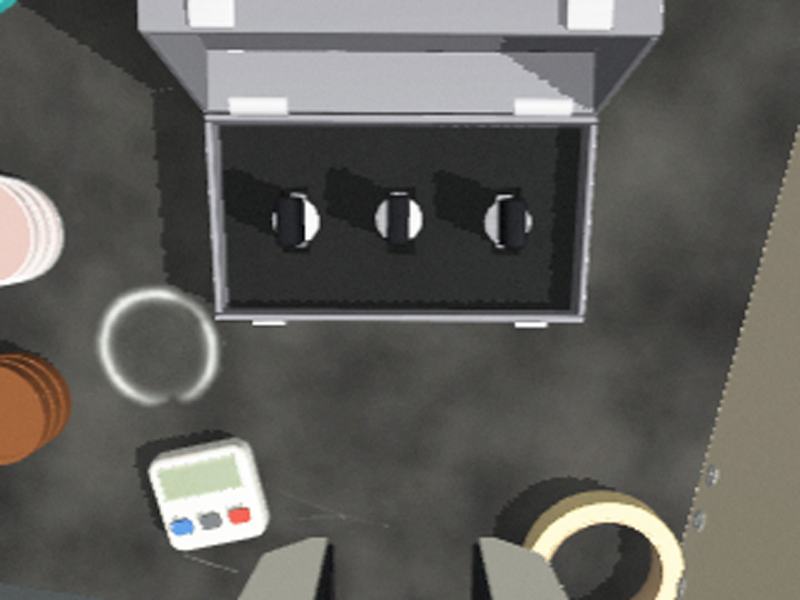

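```bash
cat >> h.py <<'E'
def pick(i):
    p=CO+.06*i*CY
    command_gripper(.04,30); manip.move_to(p+[0,0,.16],down(cy)); 
    print('down',manip.move_linear(p+[0,0,.0445],v=.12,stop_force=15),ff())
    command_gripper(0,30); print('grip',ff())
    print('up',manip.move_linear(p+[0,0,.20],v=.15),ff())
def slot(k): return SO+.06*SX+.07*(k-1)*SY
def insert(k,dx=0,dy=0):
    p=slot(k)+dx*SX+dy*SY
    manip.move_to(p+[0,0,.20],down(sy)); manip.move_linear(p+[0,0,.115],v=.15)
    print('ins',manip.move_linear(p+[0,0,.0855],v=.04,stop_force=10),ff(),status.get_state()['tcp_pos'].round(4),status.get_state()['joint_pos'].round(2))
E
python3 - <<'E'
from h import *
pick(1); insert(2)
E
```

```text
down False (array([-0.4,  0. , -0.2]), 0.04, 17.8)
grip (array([-0.7,  0. ,  4.3]), 0.0122, 18.4)
up False (array([-0.2,  0.6, -0.9]), 0.0121, 19.5)
ins True (array([-2. , -0.7,  7.1]), 0.0117, 22.7) [0.5585 0.2934 0.0862] [-0.97  0.76  0.63  1.96 -0.72  0.67 -1.47]
```

```bash
cat >> h.py <<'E'
def turn():
    j=status.get_state()['joint_pos'].copy(); j[6]+=np.pi/2; manip.move_joints(j); print('turn',ff())
    command_gripper(.035); p=status.get_state()['tcp_pos']; manip.move_linear(p+[0,0,.10],v=.15)
E
python3 - <<'E'
from h import *
turn(); q=status.get_state(); print(q['tcp_pos'],q['joint_pos'].round(2))
im,c=snap('wrist','w_p1')
manip.move_to(slot(1)-.1*SX+[0,0,.30],down(sy))
im,c=snap('wrist','w_p1'); uv=proj(c,slot(1)+[0,0,.07]).astype(int); print(uv)
x,y=max(uv[0]-130,0),max(uv[1]-100,0); cv2.imwrite('pics/crop4.png',cv2.resize(im[y:y+200,x:x+260],None,fx=3,fy=3,interpolation=cv2.INTER_CUBIC))
E
```

```text
turn (array([ 0.9, -0. ,  2.4]), 0.0118, 24.1)
[0.55787224 0.29353322 0.18544934] [-1.05  0.65  0.76  1.89 -0.59  0.84  0.  ]
[320 121]
```

View pics/crop4.png

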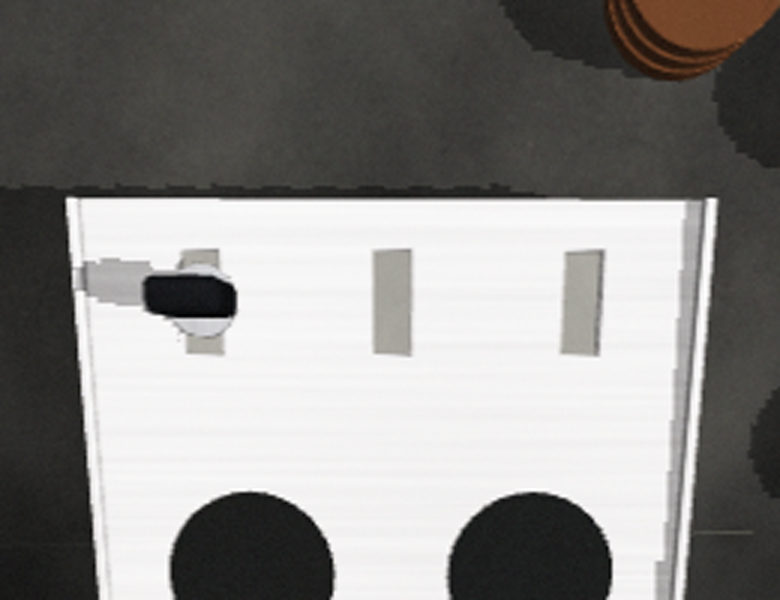

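The first post is seated, collar down and turned across the left slot (crop (190,295)). Next the other two.

```bash
python3 - <<'E'
from h import *
for i,k in ((0,1),(-1,0)):
    pick(i)
    if status.get_state()['gripper_width']<.01: print('missed'); break
    insert(k)
    if status.get_state()['tcp_pos'][2]>.0875: print('stuck'); break
    turn()
else:
    manip.move_to(slot(1)-.1*SX+[0,0,.34],down(sy))
    im,c=snap('wrist','w_p3'); uv=proj(c,slot(1)+[0,0,.07]).astype(int)
    x,y=max(uv[0]-130,0),max(uv[1]-100,0); cv2.imwrite('pics/crop5.png',cv2.resize(im[y:y+220,x:x+290],None,fx=2.7,fy=2.7,interpolation=cv2.INTER_CUBIC)); print(status.get_state()['t'])
    m=cv2.inRange(cv2.cvtColor(im,cv2.COLOR_BGR2HSV),(0,25,150),(12,120,255))
    nn,l,st,ce=cv2.connectedComponentsWithStats(m)
    for i in range(1,nn):
        if st[i,4]>300: print('pink',ce[i],st[i],ray(c,*ce[i],.045).round(4))
E
```

```text
down False (array([ 0.5,  0.2, -0.3]), 0.0399, 30.3)
grip (array([-0. ,  0.3,  4.7]), 0.0121, 30.8)
up False (array([-0.9, -0.7, -0.2]), 0.0117, 32.0)
ins True (array([-0.6, -0.2,  7.5]), 0.0117, 35.1) [0.5572 0.2234 0.0862] [-0.93  0.76  0.72  2.03 -0.83  0.67 -1.24]
turn (array([0.9, 0.3, 0.4]), 0.0118, 36.5)
down False (array([-0.3, -0.2,  0.2]), 0.0398, 41.3)
grip (array([-0.6,  0.7,  1.7]), 0.0119, 41.9)
up False (array([ 0.1,  0.8, -0.5]), 0.012, 43.0)
ins True (array([-1. ,  0.7,  6.1]), 0.0121, 46.1) [0.5559 0.1535 0.0861] [-0.93  0.83  0.93  2.09 -1.02  0.77 -0.92]
turn (array([0.2, 0.1, 1.6]), 0.0118, 47.5)
50.8833
pink [510.76239067 142.9351312 ] [ 491  122   41   43 1372] [ 0.5298 -0.0267  0.045 ]
```

View pics/crop5.png

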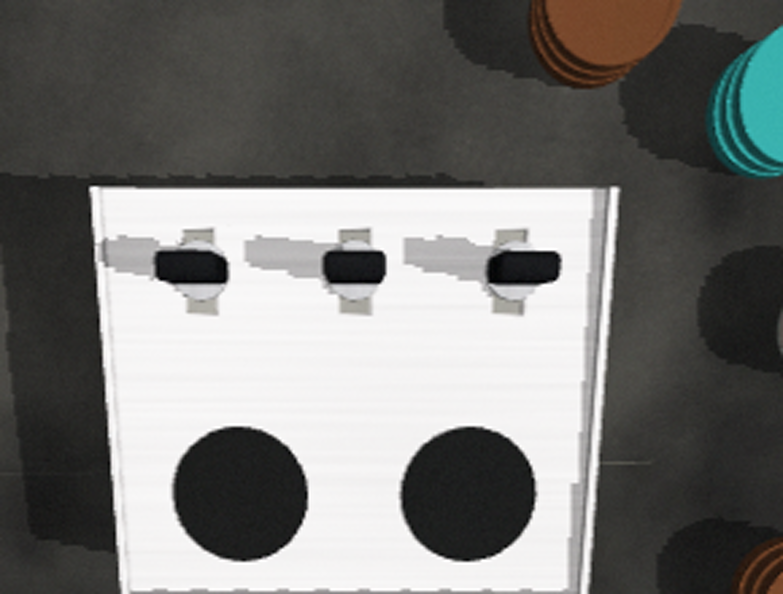

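All three posts are locked across their slots. The pink stack was knocked to about (0.530,-0.027), so I'll look again from close by and pick it.

```bash
cat >> h.py <<'E'
def pink(name):
    im,c=snap('wrist',name); m=cv2.inRange(cv2.cvtColor(im,cv2.COLOR_BGR2HSV),(0,25,150),(12,120,255))
    nn,l,st,ce=cv2.connectedComponentsWithStats(m); i=1+np.argmax(st[1:,4]); print('pink',ce[i],st[i])
    return c,ce[i]
E
python3 - <<'E'
from h import *
command_gripper(.08,20)
manip.move_to([.49,-.02,.25],down(-.42))
c,u=pink('w_d1'); p=ray(c,*u,.045); print(p)
p[2]=0
manip.move_to(p+[0,0,.13],down(-.42))
print(manip.move_linear(p+[0,0,.022],v=.1,stop_force=12),ff())
command_gripper(.03,20); print(ff()); manip.move_linear(p+[0,0,.2],v=.12); print(ff())
E
```

```text
pink [315.70649351 177.55376623] [ 292  153   49   50 1925]
[ 0.53029345 -0.0313812   0.045     ]
False (array([-0.6, -0.5,  0.2]), 0.0802, 54.6)
(array([-0.6,  0.4,  3.7]), 0.0609, 55.1)
(array([ 0.5, -0.2, -1.2]), 0.061, 56.7)
```

```bash
python3 - <<'E'
from h import *
p=SO-.042*SX-.055*SY; print(p)
manip.move_to(p+[0,0,.2],down(sy)); print(ff())
print(manip.move_linear(p+[0,0,.0915],v=.06,stop_force=5),ff(),status.get_state()['tcp_pos'])
command_gripper(.072); manip.move_linear(p+[0,0,.2],v=.12)
manip.move_to(p-.0*SX+[0,0,.33],down(sy)); c,u=pink('w_d2'); print(ray(c,*u,.115))
# shut the lid
command_gripper(.03,15); b=bar(1.75)
manip.move_to(b+G+[0,0,.10],QH); print('bar',manip.move_linear(b+G,v=.08,stop_force=12),ff())
im,c=snap('scene','s2')
cv2.imwrite('pics/crop6.png',cv2.resize(im[110:310,180:460],None,fx=2.8,fy=2.8))
E
```

```text
[0.45446264 0.17040788 0.        ]
(array([-0.3, -0.5, -1.7]), 0.0608, 57.6)
True (array([-0.6, -0.8,  5.8]), 0.0607, 59.3) [0.45445958 0.17035767 0.09218213]
pink [321.22848837 212.27267442] [ 298  190   47   46 1720]
[0.45494166 0.16944064 0.115     ]
bar False (array([ 0.9,  0.7, -0.8]), 0.0298, 65.7)
```

View pics/crop6.png

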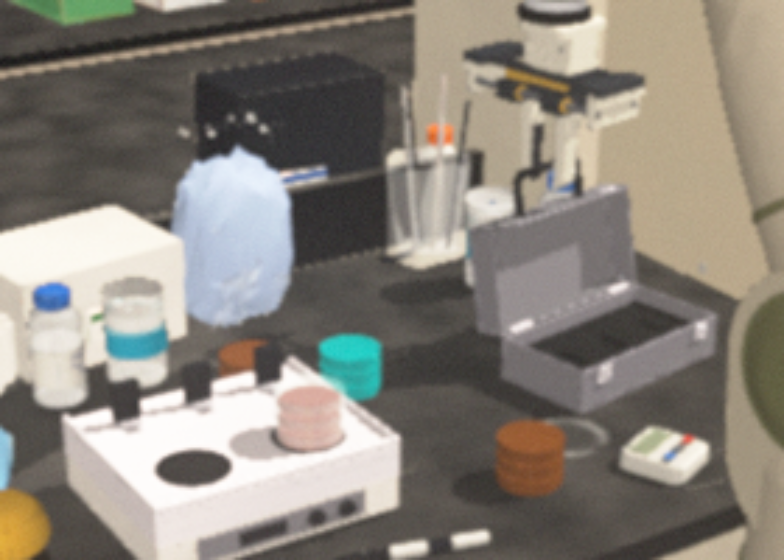

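The dish stands on the right pad, the posts are upright, and the fingers straddle the bar of the open lid at (535,170). Closing now.

```bash
python3 - <<'E'
from h import *
command_gripper(0,15); print(ff())
for th in np.r_[np.arange(1.7,.05,-.1),.03,0.0]:
    manip.move_linear(bar(th)+G,v=.12); f=ff()
    if np.abs(f[0]).max()>45 or f[1]<.006: print('bad',th,f); break
print(ff()); command_gripper(.03); print(ff()); manip.move_linear(bar(0)+G+[0,0,.12],v=.15)
manip.move_to(CO-.07*CX+[0,0,.36],down(cy)); a,c=snap('wrist','w_e1')
manip.move_to(slot(1)-.1*SX+[0,0,.34],down(sy)); b,c=snap('wrist','w_e2'); 
m=pink('w_e3'); print(ray(m[0],*m[1],.115))
cv2.imwrite('pics/end.png',cv2.resize(np.hstack([a,b]),(800,300),interpolation=cv2.INTER_AREA)); print(ff())
E
```

```text
(array([-0.1,  0.3,  1.5]), 0.0091, 66.2)
(array([-0.8, -0.7, -0. ]), 0.0094, 71.4)
(array([ 0.2, -0.1, -0.2]), 0.03, 71.9)
pink [365.57897972 212.78180701] [ 343  191   46   45 1627]
[0.45512223 0.1706041  0.115     ]
(array([-0.1,  0.6, -0.6]), 0.03, 76.1)
```

View pics/end.png

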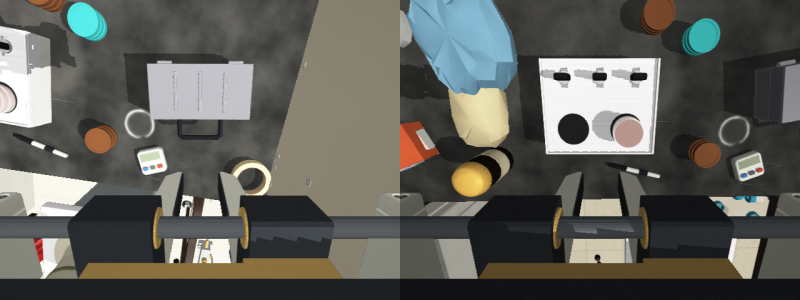

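The lid is shut (case at (200,92)), three posts are locked across their slots (row y=76), and the dish stack is on the pad at (628,132). The timer, marker, bottle and tape look undisturbed.

```bash
python3 -c "
from h import *
print(close_job())"
```

```text
the job is handed in; nothing more can be done
None
```

The job is handed in: all three posts are locked in their slots, the one pink dish stack stands on a pad, and the case is shut; the closing pictures show this, but the hand-in returned no verdict.

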